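Find the loose jig bolt and hold its cap open

TASK

One of the three spring bolts on the green jig has come loose: tap the bolt heads from above to find the one that sinks under your finger. Then lift the cover cap right behind that bolt to at least 45 degrees by its red grip or its edge and finish while still holding it there steadily, because it falls shut when let go. Keep the caps of the two seated bolts shut and leave the things around the jig where they are.

Things in the scene. Friction and masses are not known exactly. Their poses are not given: they have to be found in the camera images.
- jig: Green jig: base plate 200 (x) x 420 (y) x 18 mm, fixed on the table, yaw within 0.3 rad. Origin: centre of its underside; x away from the robot, y left along the row, z up. On it three alike grey stations 120 mm apart along y, each 130 (x) x 56 (y) x 45 mm: an upright spring bolt nearest the robot, behind it an aluminium cap with a red grip. Which bolt is loose varies and cannot be seen.
- bolt_left (a point): Centre of the top of the left station's bolt head (hexagon 26 mm across, on a 34 mm flange) unpressed: fixed to the jig at x -45, y 120, z 98 mm in its frame, same axes. The head's top is 35 mm above the block. A seated bolt does not give; the loose one sinks 6 mm (starts at 1.2 N, bottoms hard at 3.6 N) and springs back. Press with 5 to 6 N.
- bolt_middle (a point): Centre of the top of the middle station's bolt head (hexagon 26 mm across, on a 34 mm flange) unpressed: fixed to the jig at x -45, y 0, z 98 mm in its frame, same axes. The head's top is 35 mm above the block. A seated bolt does not give; the loose one sinks 6 mm (starts at 1.2 N, bottoms hard at 3.6 N) and springs back. Press with 5 to 6 N.
- bolt_right (a point): Centre of the top of the right station's bolt head (hexagon 26 mm across, on a 34 mm flange) unpressed: fixed to the jig at x -45, y -120, z 98 mm in its frame, same axes. The head's top is 35 mm above the block. A seated bolt does not give; the loose one sinks 6 mm (starts at 1.2 N, bottoms hard at 3.6 N) and springs back. Press with 5 to 6 N.
- grip_left (a point): Centre of the left cap's red grip with the cap shut: fixed to the jig at x 0, y 120, z 99 mm in its frame, same axes; does not follow the cap. Grip: disc 26 mm across, axis along jig y, 14 mm thick along y, centre 30 mm above the cap's top, on a 10 x 10 mm stem. Pinch its flat faces from above; it can turn in the fingers. Hinge axis along jig y, 55 mm beyond (+x) and 33 mm below.
- grip_middle (a point): Centre of the middle cap's red grip with the cap shut: fixed to the jig at x 0, y 0, z 99 mm in its frame, same axes; does not follow the cap. Grip: disc 26 mm across, axis along jig y, 14 mm thick along y, centre 30 mm above the cap's top, on a 10 x 10 mm stem. Pinch its flat faces from above; it can turn in the fingers. Hinge axis along jig y, 55 mm beyond (+x) and 33 mm below.
- grip_right (a point): Centre of the right cap's red grip with the cap shut: fixed to the jig at x 0, y -120, z 99 mm in its frame, same axes; does not follow the cap. Grip: disc 26 mm across, axis along jig y, 14 mm thick along y, centre 30 mm above the cap's top, on a 10 x 10 mm stem. Pinch its flat faces from above; it can turn in the fingers. Hinge axis along jig y, 55 mm beyond (+x) and 33 mm below.
- loose_bolt (a joint): How far the loose bolt (at whichever station it is) is pressed down, m: 0 up, 0.006 bottomed; it springs back to 0
- loose_cap (a joint): Opening of the cap at the loose bolt's own station, rad: 0 shut, 1.25 at its stop. Cap 68 (x) x 56 (y) x 6 mm, hinged at its far edge: the near edge rises, the grip moves up and away from the robot. Lifting takes 1 to 2 N at the grip; it falls shut by its weight when let go.
- seated_cap1 (a joint): Opening of the cap at one of the two stations whose bolt is seated, rad: 0 shut, 1.25 at its stop; falls shut when let go
- seated_cap2 (a joint): Opening of the cap at one of the two stations whose bolt is seated, rad: 0 shut, 1.25 at its stop; falls shut when let go
- screwdriver: Bystander: screwdriver lying on the table in front of the jig. Origin: on its handle-to-tip axis at its underside
- bracket: Bystander: brown composite angle bracket, 100 x 60 x 50 mm, on the table beyond the jig. Origin: centre of its underside
- tape: Bystander: yellow tape roll, 90 mm across, 22 mm tall. Origin: centre of its underside
- pot: Bystander: open white plastic pot, 70 mm across, 75 mm tall, beyond the jig. Origin: centre of its underside
- panel: Bystander: brown composite panel offcut 200 x 150 x 14 mm, lying flat. Origin: centre of its underside
- clamp: Bystander: blue bar clamp 260 mm long, lying flat. Origin: centre of its underside
- pin: Bystander: steel locating pin, 12 mm thick with a 20 mm head, 50 mm tall, standing on the jig's base plate behind the stations. Origin: centre of its underside

How it is judged:
By the outcome, as a careful person would: the job done as asked, in the order asked, and still so for the second after the job is handed in, while the arm keeps its last pose, push and grip.
It also fails if it takes over 54 s, if anything falls off the work surface, if the arm or the gripper's body presses on something with over 40 N, if the wrist force passes 120 N, or if a joint passes its speed limit or range.

ROBOT

A 6-joint arm with a two-finger parallel gripper is mounted at the origin on the work surface. World frame = base frame: x ahead of the robot, y to its left, z up, the work surface at z = 0. Lengths are in mm, angles in rad, forces in N, time in s.
With the tool pointing down it reaches from about 150 to 775 mm from the base axis. Payload 6.1 kg.
Tool frame: the origin (TCP) lies midway between the tips of the shut fingers; the grasp point (between the pads) lies r.grip_depth behind it (r.grip_depth is the distance from the TCP to the grasp point, in mm); x points along the fingers, y is the direction in which the jaws open and shut, and the axes are right-handed (so a half turn about x gives the same grasp; the last joint's range is limited). The gripper opens to 85 mm and grips with 20 to 120 N. Pads are 22 mm wide; open, the fingers measure 114 mm over their backs; the gripper's body (76 mm by 85 mm) begins 54 mm behind the grasp point. The pads swing forward as they close: fully open they stand 13 mm farther back than shut.
Start: joints at [-1.313, 0.126, -0.04, 1.405, 0, 1.571], TCP at [133.845, -507.635, 231.295] pointing down, gripper open.
Joint ranges: [-2.72, 2.72], [-0.95, 1.95], [-1.27, 1.35], [-1.78, 2.02], [-1.46, 1.47], [-3.14, 3.14]. Speed limits (rad/s): [2.39, 2.39, 3.01, 3.14, 3.14, 3.14].

INTERFACE

Orientations are given as a 3x3 rotation matrix whose columns are the frame's x, y, z axes.
In Python, from station import state, viewer, hand_in, recognise, r gives the robot as it stands.
- The arm moves only by the tool apply_moves, never from a script. Its argument "plan" is a list of rows, each a list of 5 numbers: the shift along the tool's x, y, z in m, then the turn about the tool's x in degrees, then the closure, from -1 (fully open) to 1 (shut). A call has 1 to 10 rows; each row is the pose to reach, as a shift and turn from the pose commanded when the call began, along the tool's axes at that moment; what a row does not reach only later rows make up. A row lasts 1/8 s, in which the tool goes at most 62.5 mm and 10.7 degrees, less where a joint would pass 70% of its speed; a pose out of reach is approached as far as the arm can. A call with a gripper value outside its range is refused whole. The fingers move at their own pace and stop on an object; the grip force is fixed at half the most. Time passes only in rows, so rows that repeat a pose let the fingers close. It gives the time, the measured TCP pose, the force and the opening at its end, in the units of the state.
- state(): the state, without advancing time (a new reading comes with each control period).
- viewer.capture(name): name is "scene" or "top" or "wrist"; returns the picture (384x512x3 uint8, red, green, blue); there is no depth.
- viewer.camera_params(name): a dict with "fov_y" (degrees; the focal length in pixels is half the picture's height over the tangent of half this angle, whatever the lens; pixels are square), "cx", "cy" (the principal point, pixels), "eye" and "rotation" of the camera in the world; the wrist camera has in their place "T_tool_cam" (4x4, takes a point from camera to tool coordinates, whose origin is the TCP and whose axes are the tool frame's). Camera axes: x right, y down, z forward; pixel columns grow to the right and rows downward; lengths in mm; the calibration is good to about 2 mm. The wrist camera is an equidistant fisheye: a pixel r from the principal point sees the ray r / f radians off the axis. A picture is of the moment at which its call begins: read the wrist's pose just before it. camera_params takes no time and is no camera call.
- hand_in(): hands the job in, once; it reports no verdict.
Trained networks look in the newest picture that a camera, given by its name, has taken for a name from the list of things; names that differ only in an ending like _2 or _b are one class to them, and where a whole thing is asked for, a point or a joint stands for the part that bears it (a point fixed in the world has none). Each returns a list of dicts, best first, with "score" (0 to 1); they miss things now and then, are a little off and sometimes report something else, mostly with a low value. They report only what shows in the picture. A call takes as long as a camera call.
- recognise(camera, thing): "point" ([x, y, z] in mm, in world coordinates, good to about 4 mm: the middle of the surface that is visible of it).
The state is a dict: "time": time; "joint_pos": joint angles; "qd": joint speeds; "joint_efforts": joint torques, N m; "tool_pos": TCP position; "ee_rot": TCP orientation; "wrist_force": force on the tool from outside, world axes, zero at the start; "torque": the same for the moment, N m; "grip_width": finger opening in mm.
Only numpy, scipy, OpenCV 4.12 (cv2) and the standard library are available. Lean on these libraries where they do the work, as an engineer would, in place of code of your own. Each camera call takes 0.05 s, during which the arm holds its last target. There are 200 camera calls.

## Working session

There is one attempt and no reset: what is moved stays moved. The work goes in short steps, Python scripts to look and compute and a tool call to move; the robot and the scene stay as the last step left them, time stands still between calls to the robot, and variables do not carry over. Pictures are saved under pics/ and viewed, about 8 in all and at most 12, crops included, and the job is handed in when it is done.

Besides the shell and the picture viewer there is one more tool, called after ">>>" as name(argument=value, ...) on one line, values as JSON. apply_moves: Moves the arm, as the interface text tells. Its arguments: {"type":"object","properties":{"plan":{"type":"array","items":{"type":"array","items":{"type":"number"}}}},"required":["plan"]}

```bash
mkdir -p pics; ls; python3 - <<'E'
from station import state, viewer, recognise, r
import cv2, numpy as np
print(r.grip_depth)
for c in ("top","scene"):
    im=viewer.capture(c); cv2.imwrite(f"pics/{c}0.png",im[:,:,::-1])
    p=viewer.camera_params(c); print(c,p)
    for t in ("jig","bolt_left","grip_left","bolt_middle","grip_right","screwdriver","bracket","pot","pin","clamp","panel","tape"):
        print(t,[(np.round(d["point"],0).tolist(),round(d["score"],2)) for d in recognise(c,t)][:4])
s=state(); print(s)
E
```

```text
pics
18.700000000000003
top {'fov_y': 42.036477279682984, 'cx': 246.04739648706195, 'cy': 189.3075325800923, 'eye': array([ 336.95275709,   31.96984842, 1962.40018247]), 'rotation': array([[ 0.02673197, -0.99133086,  0.12864112],
       [-0.99951265, -0.02858149, -0.01255251],
       [ 0.01612044, -0.12824287, -0.99161177]])}
jig [([530.0, 58.0, 19.0], 0.55)]
bolt_left [([528.0, 61.0, 14.0], 0.78), ([561.0, 184.0, 73.0], 0.61), ([530.0, -55.0, 69.0], 0.53)]
grip_left [([530.0, 63.0, 21.0], 0.57)]
bolt_middle [([526.0, 60.0, 14.0], 0.91)]
grip_right [([524.0, 62.0, 19.0], 0.7), ([503.0, 558.0, 11.0], 0.24)]
screwdriver [([371.0, 153.0, 21.0], 0.45), ([525.0, 61.0, 13.0], 0.38), ([698.0, -91.0, 22.0], 0.2)]
bracket [([712.0, 160.0, 7.0], 0.58), ([542.0, 63.0, 67.0], 0.53)]
pot [([695.0, -90.0, 22.0], 0.53), ([528.0, 64.0, 21.0], 0.21)]
pin []
clamp [([598.0, -567.0, 25.0], 0.75), ([388.0, -432.0, 19.0], 0.66)]
panel [([508.0, 561.0, 10.0], 0.89)]
tape [([390.0, -429.0, 20.0], 0.63)]
scene {'fov_y': 48.64978574012757, 'cx': 257.9267578018937, 'cy': 189.336432406491, 'eye': array([1121.5
[... 906 characters left out ...]
39866e+00,
       -1.39835183e-06,  1.57082634e+00]), 'qd': array([-0.00073176, -0.00015365, -0.0012256 , -0.00029933, -0.00043229,
       -0.00220039]), 'joint_efforts': array([ 1.18874988e-03, -4.35714734e+01,  3.53088105e+01,  1.33739170e-03,
        2.53041553e-04,  2.03196052e-06]), 'tool_pos': array([ 133.85206928, -507.64525833,  231.29405575]), 'ee_rot': array([[-1.50973729e-06,  2.54930339e-01, -9.66959421e-01],
       [ 2.41180842e-07, -9.66959421e-01, -2.54930339e-01],
       [-1.00000000e+00, -6.18089928e-07,  1.39837038e-06]]), 'wrist_force': array([ 0.74210161, -0.30210933, -0.4718571 ]), 'torque': array([ 0.02046547, -0.07228396, -0.01591122]), 'grip_width': 85.69913860696163}
```

```bash
python3 - <<'E'
import cv2, numpy as np
a=cv2.imread("pics/top0.png");b=cv2.imread("pics/scene0.png")
a=cv2.resize(a[60:240,130:370],None,fx=3.3,fy=3.3,interpolation=cv2.INTER_CUBIC);cv2.imwrite("pics/top0c.png",a)
cv2.imwrite("pics/scene0c.png",cv2.resize(b,(800,600)))
for n in("top","scene"):
    im=cv2.imread(f"pics/{n}0.png");h=cv2.cvtColor(im,cv2.COLOR_BGR2HSV)
    m=(((h[...,0]<8)|(h[...,0]>172))&(h[...,1]>130)&(h[...,2]>70)).astype(np.uint8)
    k,l,st,c=cv2.connectedComponentsWithStats(m)
    print(n,[(st[i].tolist(),c[i].round(1).tolist()) for i in range(1,k) if st[i][4]>12])
E
```

```text
top [([197, 241, 26, 7, 151], [209.4, 243.9])]
scene [([256, 161, 5, 6, 23], [257.8, 163.3]), ([314, 178, 23, 20, 150], [324.8, 187.4]), ([278, 185, 6, 6, 24], [280.1, 187.1]), ([302, 210, 6, 7, 26], [304.3, 212.5])]
```

View pics/top0c.png

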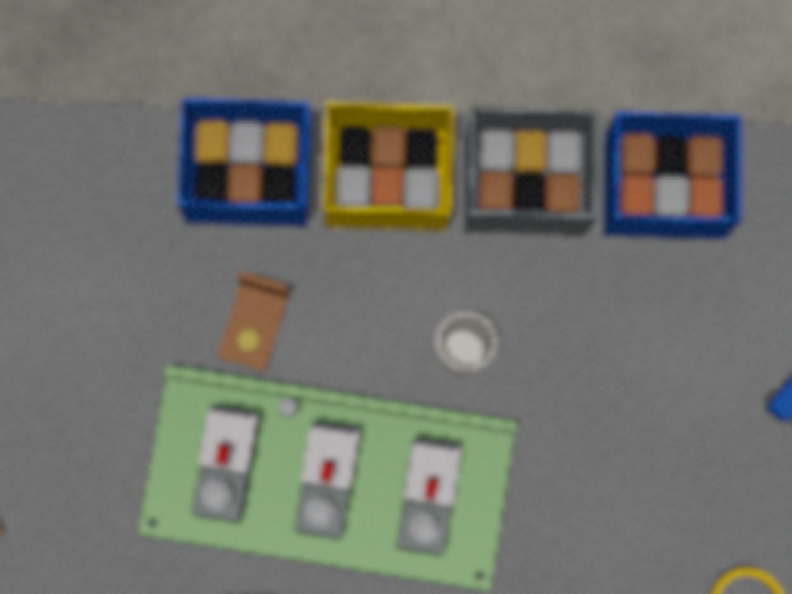

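View pics/scene0c.png

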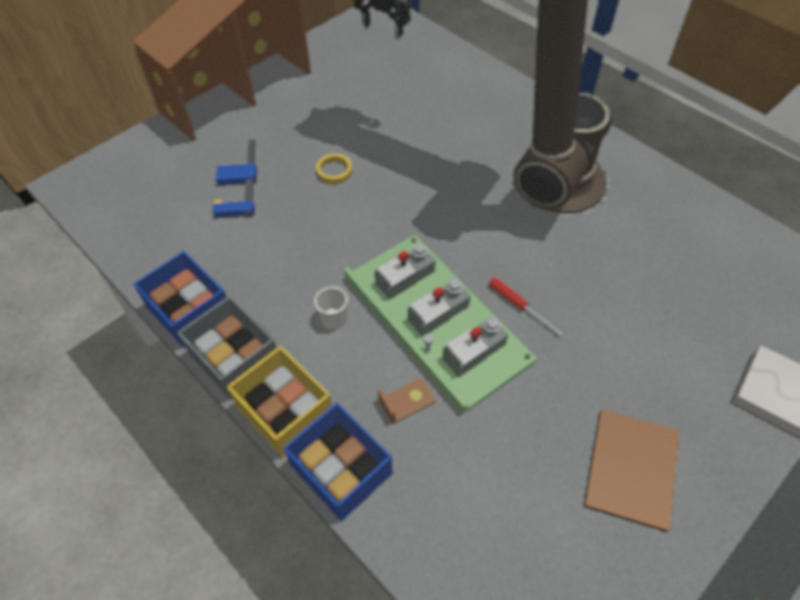

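Top crop: jig with grips at about (224,455), (328,471), (432,489) and bolt heads at (216,492), (320,513), (425,528). The pin stands behind, between left and middle. The scene view agrees. Next I fit the jig pose to these features.

```bash
cat > h.py <<'E'
import numpy as np
from scipy.optimize import least_squares
def proj(p,X,eye=None,R=None):
    eye=p["eye"];R=p["rotation"];f=192/np.tan(np.radians(p["fov_y"]/2))
    c=(np.asarray(X)-eye)@R
    return np.c_[f*c[:,0]/c[:,2]+p["cx"],f*c[:,1]/c[:,2]+p["cy"]]
def jig2w(q,P):
    c,s=np.cos(q[2]),np.sin(q[2]);P=np.asarray(P,float)
    return np.c_[q[0]+c*P[:,0]-s*P[:,1],q[1]+s*P[:,0]+c*P[:,1],P[:,2]]
E
python3 - <<'E'
from h import *
from station import viewer
tp,sp=viewer.camera_params("top"),viewer.camera_params("scene")
cr=np.array([(165,366),(517,422),(490,588),(140,535),(224,455),(328,471),(432,489),(216,492),(320,513),(425,528)])/3.3+[130,60]
P=[(100,210,18),(100,-210,18),(-100,-210,18),(-100,210,18)]+[(0,y,99) for y in(120,0,-120)]+[(-45,y,98) for y in(120,0,-120)]
sc=np.array([(304.3,212.5),(280.1,187.1),(257.8,163.3)]);PS=P[4:7]
g=lambda q:np.r_[(proj(tp,jig2w(q,P))-cr).ravel(),(proj(sp,jig2w(q,PS))-sc).ravel()]
for name,fn in(("all",g),("top",lambda q:g(q)[:20]),("scene",lambda q:g(q)[20:])):
    s=least_squares(fn,[550,60,0.],loss="soft_l1");print(name,s.x,g(s.x).round(1).tolist())
    if name=="all":
        q=s.x;print(jig2w(q,P[4:]).round(1))
E
```

```text
all [ 5.26229213e+02  7.06105647e+01 -1.29094073e-01] [0.8, 0.6, -0.4, 0.3, 0.3, 0.4, -0.5, -0.4, -0.4, -0.2, -0.3, -0.0, -0.2, -0.5, -0.0, 0.5, 0.2, -0.9, 0.1, -0.4, -0.1, -0.5, -0.0, -0.4, 0.0, 0.1]
[[541.7 189.6  99. ]
 [526.2  70.6  99. ]
 [510.8 -48.4  99. ]
 [497.1 195.4  98. ]
 [481.6  76.4  98. ]
 [466.2 -42.6  98. ]]
top [ 5.26020834e+02  7.03332285e+01 -1.28833144e-01] [0.8, 0.7, -0.3, 0.3, 0.4, 0.5, -0.5, -0.3, -0.4, -0.1, -0.3, 0.0, -0.1, -0.4, 0.1, 0.5, 0.3, -0.8, 0.2, -0.3, -0.1, -0.6, -0.0, -0.5, -0.0, 0.0]
scene [ 5.26923850e+02  7.14711790e+01 -1.31912197e-01] [0.6, 0.3, -0.6, 0.2, -0.0, 0.4, -0.8, -0.8, -0.7, -0.4, -0.6, -0.2, -0.4, -0.6, -0.3, 0.2, -0.1, -1.1, -0.2, -0.5, -0.1, -0.1, 0.0, -0.1, 0.1, 0.3]
```

>>> apply_moves(plan=[[0.01,-0.06,-0.07,0,1],[0.02,-0.11,-0.13,0,1],[0.03,-0.15,-0.18,0,1],[0.04,-0.19,-0.23,0,1],[0.05,-0.23,-0.28,0,1],[0.06,-0.27,-0.325,0,1],[0.07,-0.31,-0.37,0,1],[0.081,-0.35,-0.415,0,1],[0.081,-0.365,-0.44,0,1],[0.081,-0.365,-0.44,0,1]])

```text
time: 2.55
tool_pos: [467.6, -39.7, 149.7]
ee_rot: [[-0.0, 0.259, -0.966], [0.0, -0.966, -0.259], [-1.0, -0.0, 0.0]]
wrist_force: [-0.3, -0.3, -0.8]
grip_width: 0.1
```

```bash
python3 - <<'E'
from station import state
s=state();print(s["time"],s["joint_pos"].round(3),s["tool_pos"].round(1),s["ee_rot"].round(3),s["wrist_force"].round(2),s["grip_width"])
E
```

```text
2.55 [-0.085  0.035 -0.318  1.218  0.     2.794] [467.6 -39.7 149.7] [[-0.     0.259 -0.966]
 [ 0.    -0.966 -0.259]
 [-1.    -0.     0.   ]] [-0.32 -0.31 -0.82] 0.06323650052627507
```

>>> apply_moves(plan=[[0,0,0,-10.7,1],[0,0,0,-21.4,1],[0,0,0,-32.1,1],[0,0,0,-42.8,1],[0,0,0,-53.5,1],[0,0,0,-64.2,1],[0,0,0,-74.9,1],[0,0,0,-85.6,1],[0,0,0,-96.3,1],[0,0,0,-107,1]])

```text
time: 3.8
tool_pos: [465.9, -43.3, 150.5]
ee_rot: [[-0.0, 0.848, 0.531], [-0.0, 0.531, -0.848], [-1.0, -0.0, 0.0]]
wrist_force: [-0.0, 0.2, 0.2]
grip_width: -0.1
```

>>> apply_moves(plan=[[0,0,0,-10.7,1],[0,0,0,-21.4,1],[0,0,0,-32.1,1],[0,0,0,-42.8,1],[0,0,0,-50.8,1],[0,0,0,-50.8,1],[0,0,0,-50.8,1]])

```text
time: 4.68
tool_pos: [466.1, -42.9, 150.4]
ee_rot: [[0.0, 0.132, 0.991], [-0.0, 0.991, -0.132], [-1.0, -0.0, 0.0]]
wrist_force: [0.3, 0.4, -0.2]
grip_width: -0.2
```

```bash
python3 - <<'E'
from station import state,viewer
from h import *
import cv2
s=state();print(s["time"],s["joint_pos"].round(3),s["tool_pos"].round(1),s["ee_rot"].round(3).tolist(),s["wrist_force"].round(2))
im=viewer.capture("wrist")[:,:,::-1].copy();p=viewer.camera_params("wrist");print(p)
q=[526.2,70.6,-.129]
P=[(-45,y,98) for y in(120,0,-120)]+[(0,y,99) for y in(120,0,-120)]
T=np.eye(4);T[:3,:3]=s["ee_rot"];T[:3,3]=s["tool_pos"];C=np.linalg.inv(T@p["T_tool_cam"])
c=np.c_[jig2w(q,P),np.ones(6)]@C[:3].T
f=192/np.tan(np.radians(p["fov_y"]/2));th=np.arctan2(np.hypot(c[:,0],c[:,1]),c[:,2]);ph=np.arctan2(c[:,1],c[:,0])
uv=np.c_[f*th*np.cos(ph)+p["cx"],f*th*np.sin(ph)+p["cy"]];print(uv.round(1))
im=cv2.resize(im,None,fx=1.5,fy=1.5)
for u in uv*1.5: cv2.drawMarker(im,tuple(int(v) for v in u),(255,0,255),0,10,1)
cv2.imwrite("pics/w1.png",im)
E
```

```text
4.675 [-0.092  0.032 -0.32   1.219 -0.     0.041] [466.1 -42.9 150.4] [[0.0, 0.132, 0.991], [-0.0, 0.991, -0.132], [-1.0, -0.0, 0.0]] [ 0.27  0.37 -0.23]
{'fov_y': 65.70646984690485, 'cx': 254.26059514761832, 'cy': 193.4589302878675, 'T_tool_cam': array([[ 8.14676635e-05, -3.10878801e-01,  9.50449559e-01,
        -1.43425926e+02],
       [ 9.99999917e-01, -3.55002564e-04, -2.01831256e-04,
         6.62113464e-01],
       [ 4.00157089e-04,  9.50449496e-01,  3.10878746e-01,
        -7.92861053e+01],
       [ 0.00000000e+00,  0.00000000e+00,  0.00000000e+00,
         1.00000000e+00]])}
[[506.9 207.7]
 [407.7 211.4]
 [253.8 213.8]
 [495.7 250.5]
 [398.1 261.9]
 [254.1 268.3]]
```

View pics/w1.png

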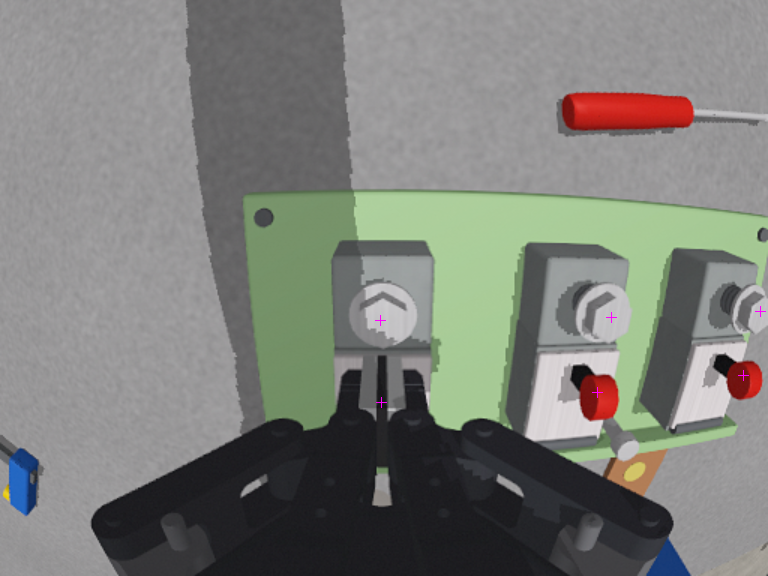

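The wrist view confirms the jig pose: predicted bolt and grip points land within about 3 mm of the right head (383,312), middle head (605,309) and middle grip (599,397). Now I tap the right bolt.

>>> apply_moves(plan=[[0.03,0,-0.002,0,1],[0.045,0,-0.002,0,1],[0.05,0,-0.002,0,1],[0.05,0,-0.002,0,1]])

```text
time: 5.22
tool_pos: [464.3, -42.2, 100.4]
ee_rot: [[-0.0, 0.13, 0.992], [0.0, 0.992, -0.13], [-1.0, -0.0, -0.0]]
wrist_force: [-0.2, 0.3, 0.6]
grip_width: 0.2
```

>>> apply_moves(plan=[[0.001,0,0,0,1],[0.002,0,0,0,1],[0.002,0,0,0,1]])

```text
time: 5.6
tool_pos: [464.4, -42.3, 98.5]
ee_rot: [[0.0, 0.129, 0.992], [-0.0, 0.992, -0.129], [-1.0, 0.0, 0.0]]
wrist_force: [-0.0, 0.1, 0.5]
grip_width: -0.2
```

>>> apply_moves(plan=[[0.001,0,0,0,1],[0.001,0,0,0,1]])

```text
time: 5.85
tool_pos: [464.4, -42.3, 97.4]
ee_rot: [[0.0, 0.129, 0.992], [-0.0, 0.992, -0.129], [-1.0, -0.0, 0.0]]
wrist_force: [1.0, -0.0, 1.4]
grip_width: 0.2
```

>>> apply_moves(plan=[[0.001,0,0,0,1],[0.001,0,0,0,1]])

```text
time: 6.1
tool_pos: [464.4, -42.3, 96.4]
ee_rot: [[0.0, 0.129, 0.992], [-0.0, 0.992, -0.129], [-1.0, 0.0, 0.0]]
wrist_force: [0.8, -0.1, 1.9]
grip_width: 0.3
```

>>> apply_moves(plan=[[0.001,0,0,0,1],[0.001,0,0,0,1]])

```text
time: 6.35
tool_pos: [464.4, -42.2, 95.4]
ee_rot: [[0.0, 0.129, 0.992], [0.0, 0.992, -0.129], [-1.0, 0.0, 0.0]]
wrist_force: [0.2, -0.1, 2.2]
grip_width: -0.3
```

The force grows about 0.4 N/mm while the tip sinks, which matches the loose bolt. I'll press to the bottom to confirm.

>>> apply_moves(plan=[[0.001,0,0,0,1],[0.002,0,0,0,1],[0.003,0,0,0,1],[0.003,0,0,0,1]])

```text
time: 6.85
tool_pos: [464.4, -42.3, 92.4]
ee_rot: [[0.0, 0.129, 0.992], [-0.0, 0.992, -0.129], [-1.0, -0.0, 0.0]]
wrist_force: [1.2, -0.2, 3.2]
grip_width: 0.1
```

>>> apply_moves(plan=[[0.0005,0,0,0,1],[0.0005,0,0,0,1]])

```text
time: 7.1
tool_pos: [464.5, -42.3, 92.1]
ee_rot: [[0.001, 0.129, 0.992], [-0.0, 0.992, -0.129], [-1.0, 0.0, 0.001]]
wrist_force: [1.4, -0.0, 4.4]
grip_width: -0.4
```

>>> apply_moves(plan=[[0.0005,0,0,0,1],[0.0005,0,0,0,1]])

```text
time: 7.35
tool_pos: [464.5, -42.3, 91.9]
ee_rot: [[0.001, 0.129, 0.992], [-0.0, 0.992, -0.129], [-1.0, 0.0, 0.001]]
wrist_force: [-0.9, 0.3, 8.0]
grip_width: 0.1
```

The bolt bottomed at 6 mm (8 N, z 91.9), so the right bolt is loose. I'll raise, open and go over the right grip.

>>> apply_moves(plan=[[-0.02,0,0,0,1],[-0.06,0,0,0,0],[-0.06,0,0.024,0,-0.7],[-0.06,0,0.047,0,-0.7],[-0.06,0,0.047,0,-0.7],[-0.06,0,0.047,0,-0.7]])

```text
time: 8.1
tool_pos: [509.7, -48.2, 150.5]
ee_rot: [[-0.002, 0.129, 0.992], [0.0, 0.992, -0.129], [-1.0, -0.0, -0.002]]
wrist_force: [-0.2, 0.3, 0.4]
grip_width: 72.5
```

```bash
python3 - <<'E'
from station import state,viewer,recognise
import cv2
s=state();print(s["time"],s["tool_pos"].round(1),s["grip_width"],s["wrist_force"])
im=viewer.capture("wrist");cv2.imwrite("pics/w2.png",cv2.resize(im[:,:,::-1],None,fx=1.5,fy=1.5))
print(recognise("wrist","grip_right")[:3])
E
```

```text
8.1 [509.7 -48.2 150.5] 72.5187532795198 [-0.1920219   0.33655762  0.37593538]
[{'point': [489.6, 0.7, 22.4], 'score': 0.56}, {'point': [553.9, 183.8, 67.9], 'score': 0.53}, {'point': [367.2, 140.1, 21.1], 'score': 0.42}]
```

View pics/w2.png

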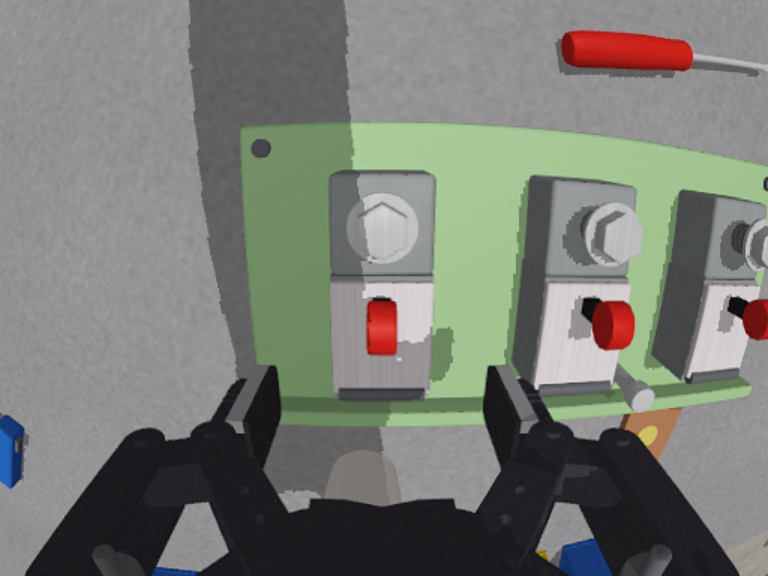

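The right grip at (382,328) is centred between the fingers, which stand at x≈265 and 500. I'll descend and close.

>>> apply_moves(plan=[[0.035,0,0,0,-0.7],[0.06,0,0,0,-0.5],[0.069,0,0,0,0],[0.069,0,0,0,0.5],[0.069,0,0,0,1],[0.069,0,0,0,1],[0.069,0,0,0,1],[0.069,0,0,0,1]])

```text
time: 9.2
tool_pos: [511.3, -48.5, 83.5]
ee_rot: [[0.002, 0.13, 0.992], [-0.0, 0.992, -0.13], [-1.0, -0.0, 0.002]]
wrist_force: [-2.4, -0.8, 6.0]
grip_width: 13.1
```

>>> apply_moves(plan=[[-0.0045,0,0.003,0,1],[-0.009,0,0.0066,0,1],[-0.013,0,0.0105,0,1],[-0.017,0,0.0146,0,1],[-0.017,0,0.0146,0,1]])

```text
time: 9.82
tool_pos: [525.7, -50.4, 99.3]
ee_rot: [[-0.0, 0.129, 0.992], [-0.0, 0.992, -0.129], [-1.0, -0.0, 0.0]]
wrist_force: [-2.4, -1.7, -9.3]
grip_width: 12.8
```

```bash
python3 - <<'E'
from station import state,viewer
import cv2
s=state();print(s["time"],s["tool_pos"].round(1),s["grip_width"],s["wrist_force"])
im=viewer.capture("wrist");cv2.imwrite("pics/w3.png",cv2.resize(im[:,:,::-1],None,fx=1.5,fy=1.5))
E
```

```text
9.825 [525.7 -50.4  99.3] 12.758358835655645 [-2.3558153  -1.69074129 -9.3491562 ]
```

View pics/w3.png

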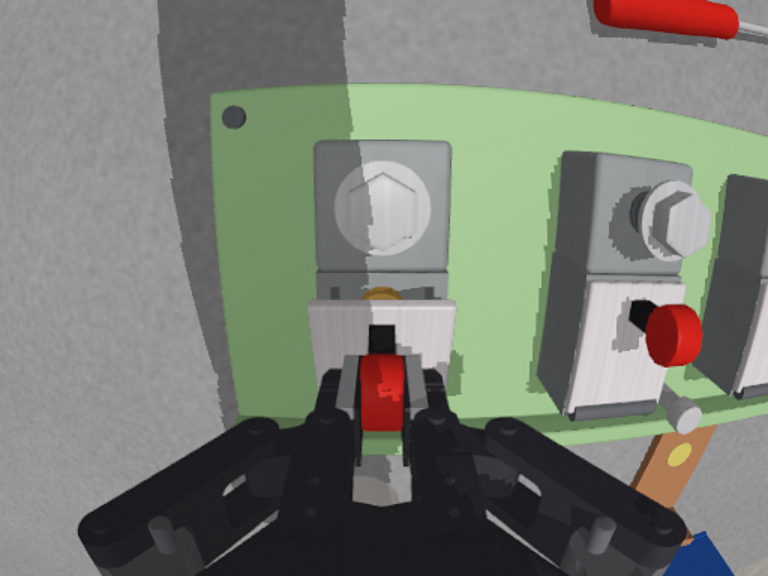

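The cap (near edge at y≈300) is rising with the red disc held between the fingers at (382,390). I'll continue along the arc.

>>> apply_moves(plan=[[-0.003,0,0.0045,0,1],[-0.006,0,0.0093,0,1],[-0.0086,0,0.0143,0,1],[-0.0106,0,0.0195,0,1],[-0.0106,0,0.0195,0,1]])

```text
time: 10.5
tool_pos: [545.0, -52.9, 110.3]
ee_rot: [[-0.0, 0.129, 0.992], [-0.0, 0.992, -0.129], [-1.0, -0.0, -0.0]]
wrist_force: [-4.3, -2.6, -7.1]
grip_width: 12.8
```

>>> apply_moves(plan=[[-0.0016,0,0.0053,0,1],[-0.0027,0,0.0108,0,1],[-0.0034,0,0.017,0,1],[-0.0035,0,0.0205,0,1],[-0.0035,0,0.0205,0,1],[-0.0035,0,0.0205,0,1]])

```text
time: 11.25
tool_pos: [565.5, -55.7, 114.3]
ee_rot: [[0.001, 0.129, 0.992], [-0.001, 0.992, -0.129], [-1.0, -0.0, 0.001]]
wrist_force: [-5.1, -3.0, -6.3]
grip_width: 12.8
```

```bash
python3 - <<'E'
from station import state,viewer
import cv2,numpy as np
s=state();print(s["time"],s["tool_pos"].round(1),s["grip_width"],s["wrist_force"])
im=viewer.capture("wrist");cv2.imwrite("pics/w4.png",cv2.resize(im[:,:,::-1],None,fx=1.5,fy=1.5))
im=viewer.capture("scene");cv2.imwrite("pics/s4.png",cv2.resize(im[130:280,200:400,::-1],None,fx=4,fy=4,interpolation=cv2.INTER_CUBIC))
E
```

```text
11.25 [565.5 -55.7 114.3] 12.753519507658831 [-5.09845912 -2.95738066 -6.30385517]
```

View pics/w4.png

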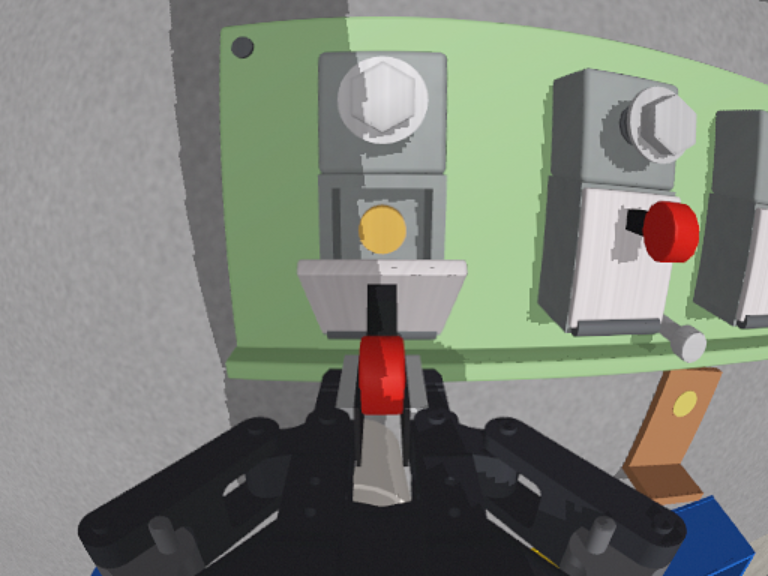

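View pics/s4.png

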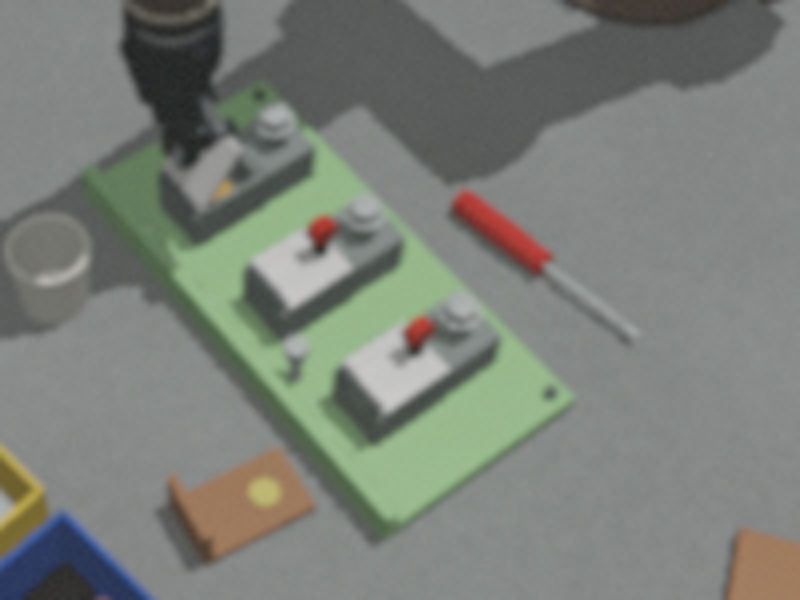

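Wrist view: the right cap is well open, with its near edge at (382,262), hinge at (382,335) and the disc firmly between the fingers. The scene view shows the other two caps shut and the bystanders in place. Last, I check the opening angle from the cap's near-edge pixels, and that the pose holds.

>>> apply_moves(plan=[[0,0,0,0,1],[0,0,0,0,1],[0,0,0,0,1],[0,0,0,0,1]])

```text
time: 11.85
tool_pos: [565.4, -55.7, 114.3]
ee_rot: [[0.001, 0.129, 0.992], [-0.001, 0.992, -0.129], [-1.0, -0.0, 0.001]]
wrist_force: [-6.2, -2.2, -6.1]
grip_width: 12.7
```

```bash
python3 - <<'E'
from station import state,viewer
from h import *
s=state();print(s["time"],s["tool_pos"].round(1),s["grip_width"],s["wrist_force"].round(1))
p=viewer.camera_params("wrist");q=[526.2,70.6,-.129]
T=np.eye(4);T[:3,:3]=s["ee_rot"];T[:3,3]=s["tool_pos"];C=np.linalg.inv(T@p["T_tool_cam"]);f=192/np.tan(np.radians(p["fov_y"]/2))
for d in(30,45,50,55,60,65):
    t=np.radians(d);P=[]
    for y in(-148,-92):
        for X,Z in((-68,3),(-68,-3)): P.append((55+X*np.cos(t)+Z*np.sin(t),y,66-X*np.sin(t)+Z*np.cos(t)))
    c=np.c_[jig2w(q,P),np.ones(4)]@C[:3].T
    th=np.arctan2(np.hypot(c[:,0],c[:,1]),c[:,2]);ph=np.arctan2(c[:,1],c[:,0])
    print(d,(1.5*np.c_[f*th*np.cos(ph)+p["cx"],f*th*np.sin(ph)+p["cy"]]).round(0).tolist())
E
```

```text
11.85 [565.4 -55.7 114.3] 12.729061429315664 [-6.2 -2.2 -6.1]
30 [[301.0, 212.0], [303.0, 202.0], [459.0, 212.0], [457.0, 202.0]]
45 [[295.0, 252.0], [297.0, 237.0], [465.0, 252.0], [463.0, 237.0]]
50 [[293.0, 269.0], [295.0, 252.0], [466.0, 269.0], [465.0, 252.0]]
55 [[292.0, 286.0], [294.0, 269.0], [467.0, 286.0], [466.0, 268.0]]
60 [[292.0, 305.0], [292.0, 286.0], [468.0, 304.0], [467.0, 286.0]]
65 [[291.0, 323.0], [292.0, 304.0], [468.0, 323.0], [468.0, 304.0]]
```

Pixel check gives about 52–54°, arm travel about 58°. I'll add a little margin, short of the 71.6° stop.

>>> apply_moves(plan=[[0,0,0.002,0,1],[0.0002,0,0.004,0,1],[0.0002,0,0.005,0,1],[0.0002,0,0.005,0,1],[0.0002,0,0.005,0,1],[0.0002,0,0.005,0,1],[0.0002,0,0.005,0,1]])

```text
time: 12.72
tool_pos: [570.1, -56.3, 114.3]
ee_rot: [[0.001, 0.129, 0.992], [-0.001, 0.992, -0.129], [-1.0, -0.0, 0.001]]
wrist_force: [-7.8, -2.4, -4.7]
grip_width: 12.7
```

```bash
python3 - <<'E'
from station import state,viewer,hand_in
import cv2
s=state();print(s["time"],s["tool_pos"].round(1),s["grip_width"],s["wrist_force"].round(1),abs(s["qd"]).max())
im=viewer.capture("wrist");cv2.imwrite("pics/w5.png",cv2.resize(im[:,:,::-1],None,fx=1.5,fy=1.5))
E
```

```text
12.725 [570.1 -56.3 114.3] 12.733195458762664 [-7.8 -2.4 -4.7] 0.0015240564293916463
```

View pics/w5.png

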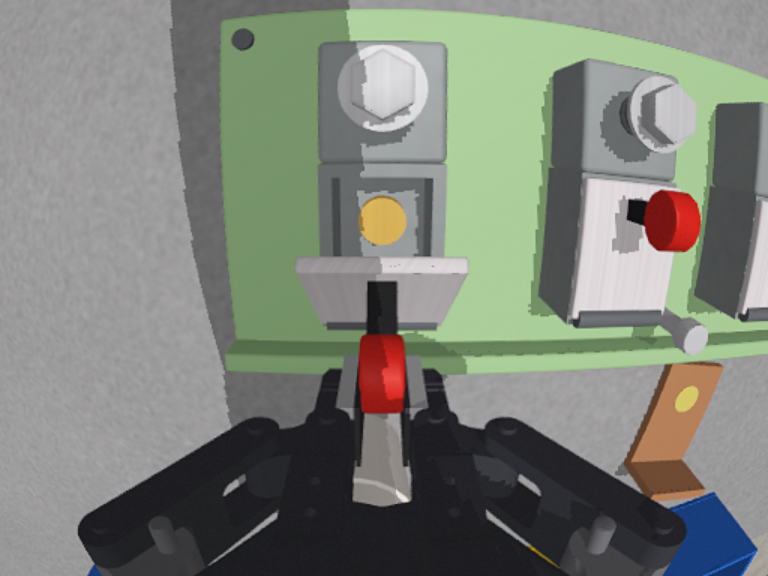

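The cap opened further: its near edge is at y≈258, foreshortened against the hinge at y≈328. The disc is still gripped, the arm is still and the middle cap is shut.

```bash
python3 -c "
from station import hand_in; print(hand_in())"
```

```text
the job is handed in; nothing more can be done
None
```

The right bolt is the loose one. I lifted the cap behind it past 45° by its red grip and handed in while still holding it there.

- **Finding the bolt:** The right bolt sank about 6 mm, with the force rising from about 1.4 N to 3.2 N before it bottomed hard. My last press peaked at about 8 N, above the 5 to 6 N asked. I did not tap the other two, because this was the first one I tried and it was clearly loose.
- **Holding the cap:** The arm was still, the opening was 12.7 mm on the grip, and the wrist force was about 9 N. Time was 12.7 s.
- **Opening angle:** The two checks disagreed a little. Before a final 5 mm raise, the arm's travel implied about 58° and the cap edge in the wrist picture about 52–54°. I did not re-measure after the raise, but both were already above 45°.
- **Surroundings:** The scene picture taken just before that raise showed the other two caps shut. The screwdriver, bracket, pot and pin were in their places. The last wrist picture also showed the middle cap shut.

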